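# Fruit knife, handle first

### The arm

A 6-joint arm with a two-finger parallel gripper is mounted at the origin on the work surface. World frame = base frame: x ahead of the robot, y to its left, z up, the work surface at z = 0. Lengths are in m, angles in rad, forces in N, time in s.
With the tool pointing down it reaches from about 0.3 to 0.875 m from the base axis. Payload 6.4 kg.
Tool frame: the origin (TCP) lies midway between the tips of the shut fingers; the grasp point (between the pads) lies manip.grasp_offset behind it (manip.grasp_offset is the distance from the TCP to the grasp point, in m); x points along the fingers, z is the direction in which the jaws open and shut, and the axes are right-handed (so a half turn about x gives the same grasp; the last joint's range is limited). The gripper opens to 88 mm and grips with 3 to 60 N. Pads are 18 mm wide; open, the fingers measure 123 mm over their backs; the gripper's body (75 mm by 187 mm) begins 45 mm behind the grasp point.
Start: joints at [-1.326, 0.181, 1.607, -0, 1.354, -0.206], TCP at [0.251, -0.518, 0.203] pointing down, gripper open.
Joint ranges: [-2.99, 2.99], [-0.89, 2.07], [0.3, 2.58], [-1.14, 4.28], [0, 2.63], [-3.12, 3.12]. Speed limits (rad/s): [2.57, 2.57, 3.01, 3.14, 3.14, 3.14].

### API

Orientations are given as a rotation vector (axis times angle).
In Python, from plant import readout, viewer, manip gives the robot as it stands.
- The arm moves only by the tool arm_command, never from a script. Its arguments are lists of equal length, an entry for each row: "delta_pos": the shift along the world's x, y, z in cm, a list of three; "spin": the turn about the world's z in rad. A call has 1 to 8 rows; each row shifts and turns the commanded pose from where the row before left it; what a row does not reach is not made up. A row lasts 1/8 s, in which the tool goes at most 62.5 mm and 10.7 degrees, less where a joint would pass 70% of its speed; a pose out of reach is approached as far as the arm can. A call with a gripper value outside its range is refused whole. "grip" is the finger opening in cm, from 0 to 8.81, set as the call begins (left out, the last holds). The fingers move at their own pace and stop on an object; "newtons" is the grip in N (left out, the last holds). Time passes only in rows, so rows that do not move let the fingers close. It gives the time, the measured TCP pose, the force and the opening at its end, in the units of the state.
- readout.state(): the state, without advancing time (a new reading comes with each control period).
- viewer.capture(name): name is "scene" or "top" or "wrist"; returns (picture, depth): 400x640x3 uint8, red, green, blue; 400x640 float32, m along the optical axis (not along the pixel's ray), 0 where there is no reading.
- viewer.get_calibration(name): a dict with "mtx" (3x3 intrinsics, pixels), "R" (3x3) and "t" (3): a world point X has camera coordinates R X + t. Camera axes: x right, y down, z forward; pixel columns grow to the right and rows downward; lengths in m; the calibration is good to about 2 mm. A picture is of the moment at which its call begins: read the wrist's pose just before it. get_calibration takes no time and is no camera call; for the wrist camera it gives the pose at the moment of the call.
- manip.sign_off(): hands the job in, once; it reports no verdict.
The state is a dict: "time_s": time; "q": joint angles; "joint_velocities": joint speeds; "tau": joint torques, N m; "eef_pos": TCP position; "ee_rot": TCP orientation; "ft_force": force on the tool from outside, world axes, zero at the start; "wrist_torque": the same for the moment, N m; "grip_width": finger opening in m.
Only numpy, scipy, OpenCV 4.12 (cv2) and the standard library are available. Lean on these libraries where they do the work, as an engineer would, in place of code of your own. Each camera call takes 0.05 s, during which the arm holds its last target.

### The job

Hand over the short fruit knife at the weighing counter: pick it up, turn it round and lay it flat and straight on the white knife rest, its blade between the steel guard walls and its handle out through the guard's open end, ready for the next person to take. Lay it down rather than letting it fall, let go of it, and leave the long knife where it lies.

Things in the scene. Friction and masses are not known exactly. Their poses are not given: they have to be found in the camera images.
- fruit_knife: Short loose knife lying flat, 210 mm overall, 0.09 kg: wooden handle 110 long (x -55 to 55), 22 wide, 18 high; steel blade 100 long (x 55 to 155), 24 wide, 3 thick, at mid height of the handle. Origin: centre of the handle's underside; +x points to the blade's tip. Grip across the handle near the origin (balance point 17 ahead). Which knife lies nearer the robot varies.
- fruit_knife_tip (a point): The end of the short knife's blade, on its centre line, 155 from the knife's origin along its +x and 9 above the underside.
- knife_rest: Fixed white board 290 mm (x) by 120 (y), 8 thick. Steel guard walls, tops 30 above the counter, on its half x 0 to 144: inner faces at y -40 and 40 and, at the end, x 140; open above and at x 0. Half x -145 to 0 is bare. Origin: centre of the underside; +x points into the guard. Knife +x goes along rest +x; knife origin at x -45 puts the tip 30 short of the end wall.
- long_knife: The long knife, to be left alone: same wooden handle (110 x 22 x 18), blade 200 long and 34 wide, 310 overall, loose, lying flat. Origin: centre of the handle's underside; +x points to the blade's tip (255 away).
There are look-alikes about, which are no part of the job. What is shaped like the fruit_knife but green is not meant.

How it is judged:
At the end, for the whole second after the job is handed in: The short knife lies still and flat (7 degrees) on the rest, tip between the guard walls, handle out of the mouth: handle centre 10 to 75 mm outside it, within 35 mm of the rest's centre line and 17 degrees of its direction. The long knife is within 30 mm of its start (x of fruit_knife in the frame of knife_rest between -0.075 and -0.01 m and y of fruit_knife in the frame of knife_rest between -0.035 and 0.035 m and x of fruit_knife_tip in the frame of knife_rest above 0.07 m and y of fruit_knife_tip in the frame of knife_rest between -0.04 and 0.04 m and angle between the x axis of fruit_knife and the x axis of knife_rest, either way round below 0.3 rad and angle between fruit_knife's own z axis and vertical below 0.12 rad and height (world z) of fruit_knife below 0.014 m and linear speed of fruit_knife below 0.02 m/s and distance of long_knife from where it was at the start of the episode below 0.03 m); the robot touches nothing.
It fails at once if the short knife was let go in the air, more than 60 mm above the counter (height (world z) of fruit_knife above 0.06 m and contact force between the fingers and fruit_knife below 0.05 N).
It fails at once if the long knife was moved by more than 30 mm (distance of long_knife from where it was at the start of the episode above 0.03 m).
It also fails if it takes over 37 s, if anything falls off the work surface, if the arm or the gripper's body presses on something with over 40 N, if the wrist force passes 120 N, or if a joint passes its speed limit or range.

## Working session

There is one attempt and no reset: what is moved stays moved. The work goes in short steps, Python scripts to look and compute and a tool call to move; the robot and the scene stay as the last step left them, time stands still between calls to the robot, and variables do not carry over. Pictures are saved under pics/ and viewed, and the job is handed in when it is done.

Besides the shell and the picture viewer there is one more tool, called after "Call:" in YAML: its name, and indented under it one key for each argument. arm_command: Moves the arm, as the interface text tells. Its arguments: {"type":"object","properties":{"delta_pos":{"type":"array","items":{"type":"array","items":{"type":"number"}}},"spin":{"type":"array","items":{"type":"number"}},"grip":{"type":"number"},"newtons":{"type":"number"}},"required":["delta_pos","spin"]}

```bash
mkdir -p pics; ls; python3 - <<'E'
from plant import readout, viewer, manip
import cv2,numpy as np
print(readout.state()); print(manip.grasp_offset)
for n in("top","scene"):
    p,d=viewer.capture(n); cv2.imwrite(f"pics/{n}0.png",p[:,:,::-1]); np.savez(f"{n}0.npz",p=p,d=d)
    c=viewer.get_calibration(n); print(c)
E
```

```text
pics
{'time_s': 0.0, 'q': array([-1.32630263e+00,  1.81522531e-01,  1.60798524e+00,  1.68324494e-05,
        1.35378871e+00, -2.06299126e-01]), 'joint_velocities': array([ 9.91903405e-04,  1.32896989e-04, -2.00211922e-04,  2.18526076e-03,
       -7.50118531e-04, -4.94343624e-05]), 'tau': array([-5.04293951e-06, -4.33873630e+01, -3.41844249e+01,  7.01263058e-02,
        3.86081287e-02, -1.52711154e-04]), 'eef_pos': array([ 0.25039301, -0.51697089,  0.20193159]), 'ee_rot': array([ 0.87220229,  1.39060953, -0.87024494]), 'ft_force': array([ 0.70248191, -0.0211767 , -0.24768767]), 'wrist_torque': array([ 0.04574786, -0.004038  ,  0.00229774]), 'grip_width': 0.08861282196695544}
0.0187
{'mtx': array([[365.53980471,   0.        , 323.57110029],
       [  0.        , 365.53980471, 195.88276402],
       [  0.        ,   0.        ,   1.        ]]), 'R': array([[ 0.01876665, -0.99961334, -0.02051772],
       [-0.99930794, -0.01809383, -0.03250006],
       [ 0.03211625,  0.02111344, -0.99926111]]), 't': array([-0.02493396,  0.44858482,  0.8587075 ])}
{'mtx': array([[376.5094912 ,   0.        , 321.4926057 ],
       [  0.        , 376.5094912 , 197.39338186],
       [  0.        ,   0.        ,   1.        ]]), 'R': array([[ 0.75435938,  0.65621098, -0.01814012],
       [ 0.37485113, -0.45327308, -0.80872131],
       [-0.53891423,  0.60326666, -0.58791223]]), 't': array([-0.33256636, -0.16783721,  1.2166536 ])}
```

View pics/top0.png

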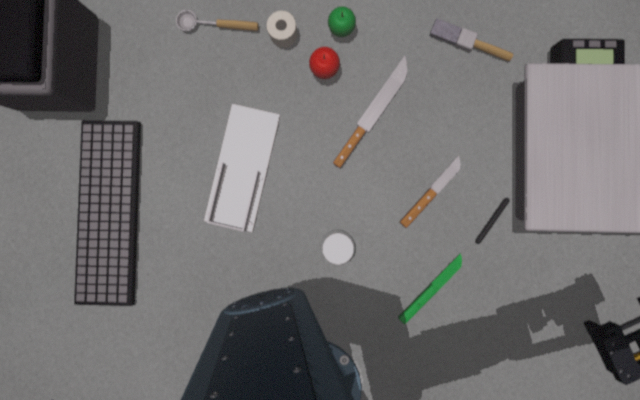

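View pics/scene0.png

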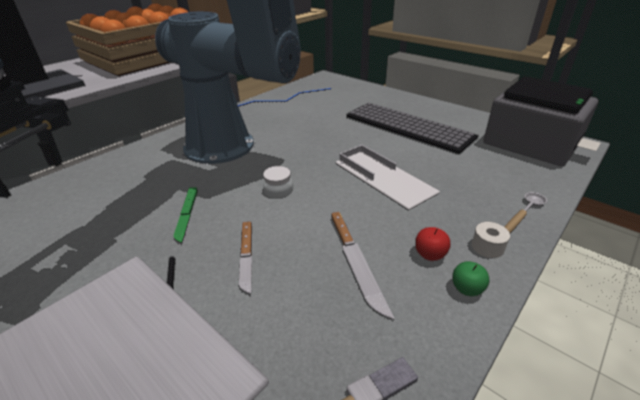

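The top view shows the short knife with its handle around (418,208) and tip at about (458,160). The long knife's handle is at about (350,146). The rest is around (242,168), with its guard half toward the robot (the lower end). The green knife at (430,288) is a look-alike.

```bash
cat > h.py <<'E'
import cv2,numpy as np
def ray(c,uv,z):
    K,R,t=c['mtx'],np.array(c['R']),np.array(c['t'])
    d=R.T@np.linalg.inv(K)@np.array([uv[0],uv[1],1.]); o=-R.T@t
    return o+d*(z-o[2])/d[2]
def pt(c,uv,dep):
    return np.array(c['R']).T@(np.linalg.inv(c['mtx'])@np.array([uv[0],uv[1],1.])*dep-np.array(c['t']))
def blobs(m,mn=60):
    cs,_=cv2.findContours(m.astype(np.uint8),cv2.RETR_EXTERNAL,cv2.CHAIN_APPROX_NONE)
    return [k for k in cs if cv2.contourArea(k)>mn]
def rect(c,k,z):
    w=np.array([ray(c,p[0],z)[:2] for p in k])
    (cx,cy),(a,b),ang=cv2.minAreaRect((w*1000).astype(np.float32))
    bx=cv2.boxPoints(((cx,cy),(a,b),ang))
    e=[bx[1]-bx[0],bx[2]-bx[1]]; e=max(e,key=np.linalg.norm)
    return np.array([cx,cy]),sorted((a,b)),np.arctan2(e[1],e[0])
E
python3 - <<'E'
from h import *
from plant import viewer
for n in("top","scene"):
    c=viewer.get_calibration(n); f=np.load(n+"0.npz"); p,d=f['p'],f['d']
    hsv=cv2.cvtColor(p,cv2.COLOR_RGB2HSV)
    m=(hsv[...,0]<20)&(hsv[...,0]>5)&(hsv[...,1]>90)&(hsv[...,2]>60)
    for k in blobs(m):
        u=k[:,0].mean(0); dd=d[int(u[1]),int(u[0])]
        print(n,"wood",u.round(),rect(c,k,.018),pt(c,u,dd).round(3))
    m=(p.min(2)>185)
    m=cv2.morphologyEx(m.astype(np.uint8),cv2.MORPH_CLOSE,np.ones((9,9)))
    for k in blobs(m,150):
        u=k[:,0].mean(0); dd=d[int(u[1]),int(u[0])]
        print(n,"white",u.round(),rect(c,k,.008),pt(c,u,dd).round(3))
c=viewer.get_calibration("top")
for nm,uv,z in [("tip",(459,157),.01),("butt",(403,225),.018),("longtip",(405,57),.01)]: print(nm,ray(c,uv,z).round(3))
d=np.load("top0.npz")['d']
for uv in [(580,150),(540,75),(30,50),(340,20),(337,248),(323,60)]: print(uv,pt(c,uv,d[uv[1],uv[0]]).round(3))
p=np.load("top0.npz")['p']; cv2.imwrite("pics/z.png",cv2.resize(p[90:240,190:480,::-1],None,fx=2.7,fy=2.7,interpolation=cv2.INTER_CUBIC))
E
```

```text
top wood [418. 208.] (array([ 424.99038696, -236.53726196]), [21.100255966186523, 105.91017150878906], np.float32(-0.7162679)) [ 0.425 -0.237  0.016]
top wood [349. 147.] (array([565.34503174, -74.21626282]), [20.961936950683594, 105.70320129394531], np.float32(-0.59190184)) [ 0.565 -0.074  0.022]
top wood [493.  50.] (array([ 798.21258545, -407.48428345]), [19.18268394470215, 90.76041412353516], np.float32(1.2007478)) [ 0.797 -0.406  0.021]
top wood [237.  24.] (array([854.4576416 , 197.55537415]), [17.308025360107422, 97.14898681640625], np.float32(1.4878737)) [0.854 0.197 0.018]
top white [338. 248.] (array([325.71685791, -51.7646904 ]), [63.27472686767578, 63.53777313232422], np.float32(-1.5505021)) [ 0.331 -0.051  0.055]
top white [242. 168.] (array([514.76068115, 180.25288391]), [112.38682556152344, 279.8620300292969], np.float32(-0.2076066)) [0.512 0.18  0.01 ]
scene wood [246. 238.] (array([ 426.8866272, -238.7848053]), [18.9874267578125, 101.26072692871094], np.float32(-0.7021418)) [ 0.429 -0.24   0.016]
scene wood [341. 227.] (array([566.35705566, -77.74967957]), [21.771289
[... 1006 characters left out ...]
 (array([832.48529053, 136.28952026]), [55.52637481689453, 62.78439712524414], np.float32(0.39286083)) [0.84  0.102 0.034]
scene white [277. 173.] (array([276.38189697,  -3.38603592]), [63.16250228881836, 65.1315689086914], np.float32(0.83691406)) [ 0.328 -0.047  0.05 ]
scene white [386. 178.] (array([517.98077393, 177.44207764]), [110.57066345214844, 276.0397644042969], np.float32(-0.21094447)) [0.527 0.172 0.005]
tip [ 0.546 -0.333  0.01 ]
butt [ 0.384 -0.203  0.018]
longtip [ 0.783 -0.204  0.01 ]
(580, 150) [ 0.553 -0.559  0.092]
(540, 75) [ 0.713 -0.475  0.092]
(30, 50) [0.719 0.56  0.178]
(340, 20) [ 0.847 -0.047  0.056]
(337, 248) [ 0.332 -0.05   0.055]
(323, 60) [ 0.754 -0.011  0.059]
```

View pics/z.png

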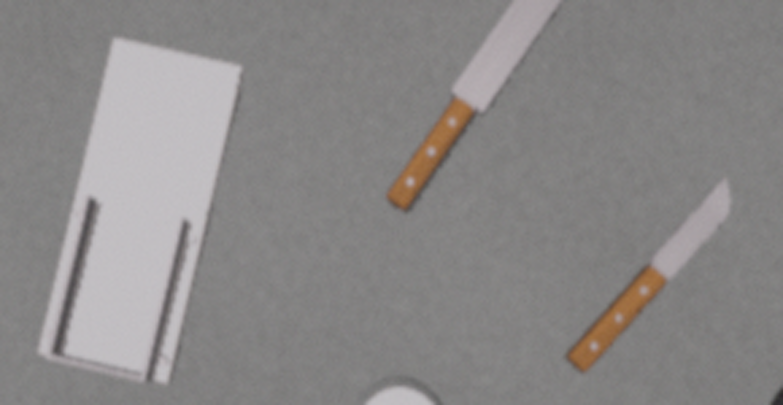

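```bash
python3 - <<'E'
from scipy.spatial.transform import Rotation as R
from plant import readout
import numpy as np
s=readout.state(); M=R.from_rotvec(s['ee_rot']).as_matrix(); print(M.round(3)); print("jaw yaw",np.arctan2(M[1,2],M[0,2]), s['q'][0],s['q'][5], s['eef_pos'])
E
```

```text
[[-0.     0.9    0.436]
 [ 0.002  0.436 -0.9  ]
 [-1.     0.    -0.002]]
jaw yaw -1.119982664665976 -1.3262957926570245 -0.20630283002487315 [ 0.2503894  -0.51702952  0.20199945]
```

Call:
arm_command:
  delta_pos:
    - [1.46,2.33,-0.8]
    - [1.46,2.33,-0.8]
    - [1.46,2.33,-0.8]
    - [1.46,2.33,-0.8]
    - [1.46,2.33,-0.8]
    - [1.46,2.33,-0.8]
    - [1.46,2.33,-0.8]
    - [1.46,2.33,-0.8]
  spin: [0.165,0.165,0.165,0.165,0.165,0.165,0.165,0.165]
  grip: 6

```text
time_s: 1.1
eef_pos: [0.3676, -0.3301, 0.1382]
ee_rot: [-0.161, 1.565, 0.162]
ft_force: [-0.2, 0.2, -0.5]
grip_width: 0.06
```

Call:
arm_command:
  delta_pos:
    - [1.46,2.33,-0.8]
    - [1.46,2.33,-0.8]
    - [1.46,2.33,-0.8]
    - [1.46,2.33,-0.8]
    - [0,0,0]
    - [0,0,0]
  spin: [0.165,0.165,0.165,0.165,0,0]

```text
time_s: 1.85
eef_pos: [0.4256, -0.2384, 0.1069]
ee_rot: [-0.67, 1.465, 0.67]
ft_force: [0.5, 0.8, -0.1]
grip_width: 0.0598
```

```bash
cat > look.py <<'E'
import sys
from h import *
from scipy.spatial.transform import Rotation as R
from plant import viewer,readout
def wr(name,save):
    c=viewer.get_calibration(name); p,d=viewer.capture(name)
    cv2.imwrite(f"pics/{save}.png",p[:,:,::-1]); return c,p,d
def st():
    s=readout.state(); M=R.from_rotvec(s['ee_rot']).as_matrix()
    print("t",s['time_s'],"pos",s['eef_pos'].round(4),"yaw",round(np.arctan2(M[1,2],M[0,2]),4),"down",M[:,0].round(3),"w",round(s['grip_width'],4),"f",s['ft_force'].round(2),"q",s['q'].round(2))
E
python3 - <<'E'
from look import *
st()
c,p,d=wr("wrist","w1")
hsv=cv2.cvtColor(p,cv2.COLOR_RGB2HSV)
m=(hsv[...,0]<20)&(hsv[...,0]>5)&(hsv[...,1]>90)&(hsv[...,2]>50)
for k in blobs(m,200):
    print(k[:,0].mean(0),rect(c,k,.018))
E
```

```text
t 1.85 pos [ 0.4256 -0.2384  0.1069] yaw 0.8578 down [-0. -0. -1.] w 0.0598 f [ 0.53  0.76 -0.11] q [-0.75  0.1   1.91 -0.    1.13 -1.61]
[569.65517241 185.81724138] (array([559.53851318, -78.17132568]), [28.665855407714844, 108.01312255859375], np.float32(-0.5945741))
[320.38489209 187.10431655] (array([ 422.50970459, -236.78927612]), [20.441268920898438, 106.1412353515625], np.float32(-0.7131955))
```

View pics/w1.png

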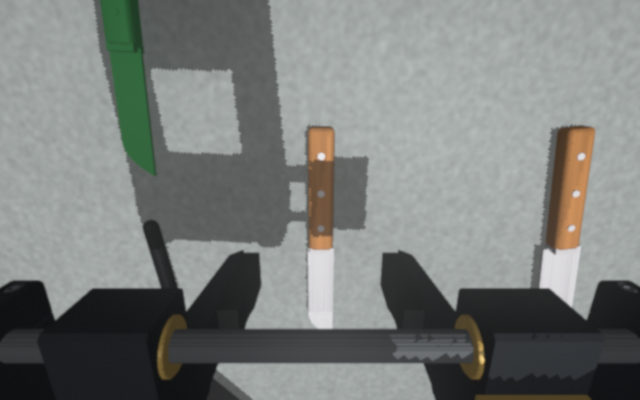

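The wrist view shows the knife handle centred between the fingers at (320,187), parallel to the fingers' plane. The three measurements agree to within 4 mm, so I'll go down.

Call:
arm_command:
  delta_pos:
    - [0,0,-2.5]
    - [0,0,-2.5]
    - [0,0,-2.2]
    - [0,0,-1.5]
    - [0,0,-1.0]
    - [0,0,-0.5]
    - [0,0,0]
  spin: [0,0,0,0,0,0,0]

```text
time_s: 2.78
eef_pos: [0.4258, -0.2381, 0.0049]
ee_rot: [-0.671, 1.464, 0.671]
ft_force: [-1.3, 0.4, 0.6]
grip_width: 0.0596
```

Call:
arm_command:
  delta_pos:
    - [0,0,0]
    - [0,0,0]
    - [0,0,0]
    - [0,0,0]
    - [0,0,0]
    - [0,0,0]
  spin: [0,0,0,0,0,0]
  grip: 0.5
  newtons: 35

```text
time_s: 3.52
eef_pos: [0.4257, -0.238, 0.0048]
ee_rot: [-0.672, 1.464, 0.672]
ft_force: [-0.4, 0.3, 0.4]
grip_width: 0.0051
```

```bash
python3 -c "
from look import *
st()"
```

```text
t 3.525 pos [ 0.4257 -0.238   0.0048] yaw 0.86 down [-0.  0. -1.] w 0.0051 f [-0.41  0.31  0.42] q [-0.75  0.28  1.96  0.    0.91 -1.61]
```

The opening closed to 5 mm, but the handle is 22 mm wide, so this isn't a good grip. I'll look.

```bash
python3 - <<'E'
from look import *
st()
for n in("wrist","scene","top"):
    c,p,d=wr(n,n+"2")
    hsv=cv2.cvtColor(p,cv2.COLOR_RGB2HSV)
    m=(hsv[...,0]<20)&(hsv[...,0]>5)&(hsv[...,1]>90)&(hsv[...,2]>50)
    for k in blobs(m,60)[:6]:
        u=k[:,0].mean(0);print(n,u,rect(c,k,.018),pt(c,u,d[int(u[1]),int(u[0])]).round(3))
    if n=="scene": cv2.imwrite("pics/scene2z.png",cv2.resize(p[140:320,140:400,::-1],None,fx=3,fy=3))
E
```

```text
t 3.525 pos [ 0.4257 -0.238   0.0048] yaw 0.86 down [-0.  0. -1.] w 0.0051 f [-0.41  0.31  0.42] q [-0.75  0.28  1.96  0.    0.91 -1.61]
wrist [320.49333333 311.76      ] (array([ 455.76739502, -265.35205078]), [9.638431549072266, 17.652118682861328], np.float32(-0.702866)) [ 0.458 -0.266  0.016]
wrist [320.02549575 217.92351275] (array([ 414.3868103 , -229.97001648]), [20.211223602294922, 86.92908477783203], np.float32(-0.7288343)) [ 0.411 -0.227  0.017]
scene [245.39726027 238.10958904] (array([ 427.97787476, -239.70788574]), [18.9874267578125, 98.40223693847656], np.float32(-0.70214117)) [ 0.429 -0.241  0.015]
scene [341.08695652 227.57971014] (array([566.63677979, -78.21321869]), [21.98332977294922, 102.45877838134766], np.float32(-0.5928972)) [ 0.569 -0.079  0.016]
scene [515.69047619 219.66666667] (array([859.70275879, 195.74937439]), [14.234341621398926, 87.55094909667969], np.float32(1.4755222)) [0.859 0.197 0.018]
scene [610.03448276 213.77931034] (array([1015.73474121,  357.38354492]), [67.18275451660156, 122.71959686279297], np.float32(-0.0045393715)) [ 1.081  1.59  -0.706]
scene [290.24427481  69.5648855 ] (array([-338.73739624,  715.44708252]), [243.26637268066406, 410.12274169921875], np.float32(1.5565188)) [-0.631  0.951 -0.111]
scene [113.61   40.335] (array([-1670.31616211,   434.21954346]), [344.9468078613281, 618.0335693359375], np.float32(0.10763878)) [-0.443 -0.045  0.268]
top [349.         146.51190476] (array([565.34985352, -74.20906067]), [20.59482192993164, 105.70320129394531], np.float32(-0.59189665)) [ 0.565 -0.074  0.019]
top [492.58536585  49.74390244] (array([ 798.57684326, -407.81967163]), [18.963275909423828, 91.15465545654297], np.float32(1.1916121)) [ 0.798 -0.407  0.019]
top [236.98863636  24.45454545] (array([853.83184814, 197.47441101]), [17.25509262084961, 97.29003143310547], np.float32(1.5014157)) [0.853 0.197 0.021]
```

View pics/wrist2.png

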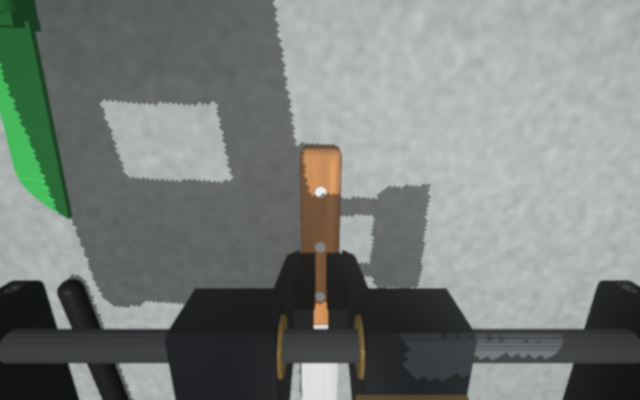

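View pics/scene2z.png

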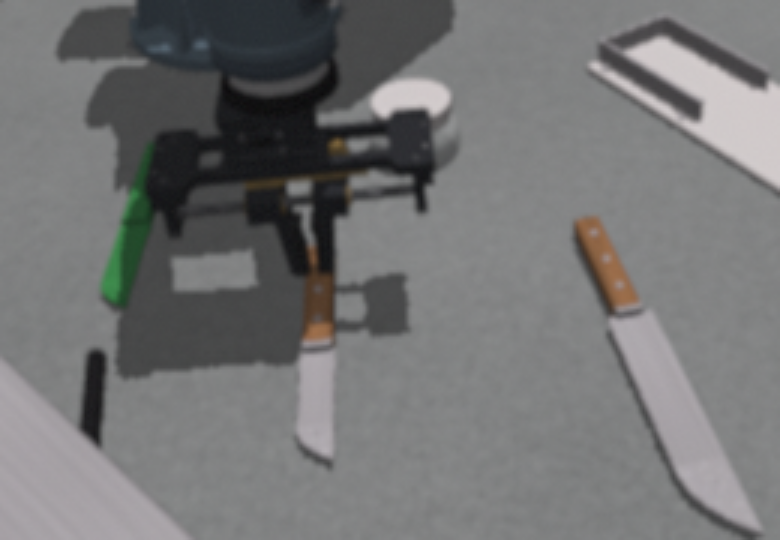

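View pics/top2.png

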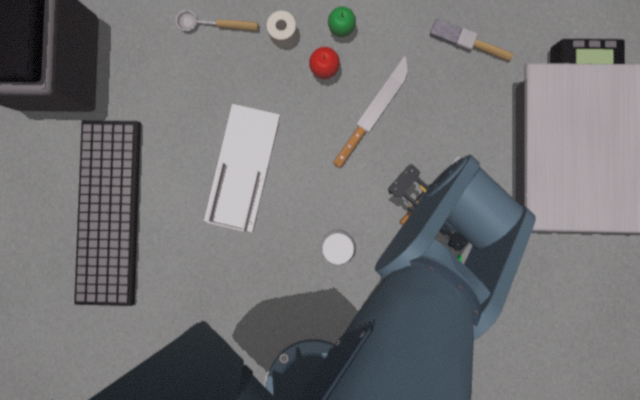

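```bash
python3 - <<'E'
from look import *
st()
c=viewer.get_calibration("wrist"); p,d=viewer.capture("wrist")
s=readout.state()
print("cam pos",(-np.array(c['R']).T@np.array(c['t'])).round(3),"cam fwd",np.array(c['R'])[2].round(3))
M=R.from_rotvec(s['ee_rot']).as_matrix()
for uv in [(295,256),(300,265),(300,275),(345,256),(340,265),(340,275),(320,200),(320,245),(320,265),(320,290),(320,310),(320,340),(320,370),(200,250),(400,150)]:
    dd=d[uv[1],uv[0]]
    w=pt(c,uv,dd); print(uv,round(float(dd),3),"world",w.round(4),"tool",(M.T@(w-s['eef_pos'])).round(4))
cv2.imwrite("pics/w3z.png",cv2.resize(p[130:390,240:400,::-1],None,fx=3,fy=2.3))
E
```

```text
t 3.675 pos [ 0.4257 -0.2379  0.0048] yaw 0.86 down [-0.  0. -1.] w 0.0048 f [ 0.04 -0.25  0.67] q [-0.75  0.28  1.96 -0.    0.91 -1.61]
cam pos [ 0.362 -0.184  0.185] cam fwd [ 0.243 -0.208 -0.947]
(295, 256) 0.155 world [ 0.4095 -0.2409  0.046 ] tool [-0.0412  0.0103 -0.0128]
(300, 265) 0.15 world [ 0.4122 -0.2397  0.0522] tool [-0.0474  0.0091 -0.0101]
(300, 275) 0.143 world [ 0.413  -0.2398  0.0598] tool [-0.055   0.0085 -0.0097]
(345, 256) 0.155 world [ 0.4247 -0.2231  0.0462] tool [-0.0414  0.0105  0.0105]
(340, 265) 0.15 world [ 0.424  -0.2261  0.0521] tool [-0.0473  0.009   0.0079]
(340, 275) 0.142 world [ 0.4238 -0.2265  0.0605] tool [-0.0557  0.0089  0.0074]
(320, 200) 0.177 world [ 0.4035 -0.2204  0.0165] tool [-0.0118  0.0283 -0.0011]
(320, 245) 0.185 world [ 0.4234 -0.2375  0.017 ] tool [-0.0123  0.002  -0.0011]
(320, 265) 0.19 world [ 0.4332 -0.2459  0.0165] tool [-0.0117 -0.0108 -0.0011]
(320, 290) 0.196 world [ 0.446  -0.2569  0.0158] tool [-0.0111 -0.0278 -0.0011]
(320, 310) 0.201 world [ 0.4566 -0.266   0.0159] tool [-0.0111 -0.0417 -0.0011]
(320, 340) 0.081 world [ 0.4054 -0.2219  0.1192] tool [-0.1144  0.0259 -0.0011]
(320, 370) 0.224 world [ 0.4966 -0.3004  0.0091] tool [-0.0043 -0.0945 -0.0011]
(200, 250) 0.207 world [ 0.3841 -0.3021 -0.0015] tool [ 0.0063 -0.0103 -0.0758]
(400, 150) 0.187 world [ 0.4148 -0.1708 -0.0011] tool [0.0059 0.0521 0.0438]
```

View pics/w3z.png

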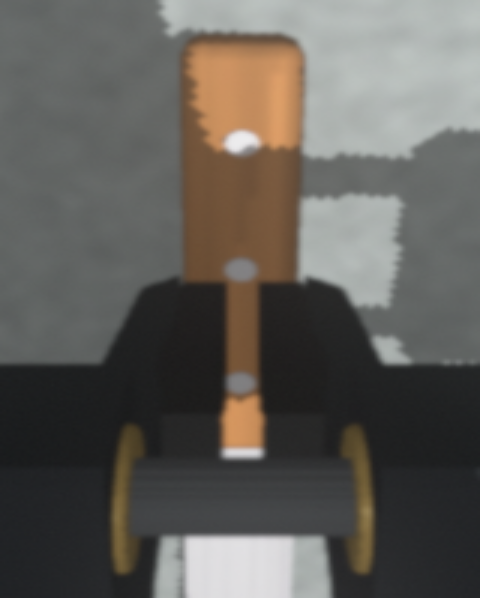

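The wrist depth puts the fingertips about 41 mm behind the reported TCP, at z≈0.044, with no lateral offset. They closed above the handle, and the knife hasn't moved. I'll open, go lower in small steps and watch the force.

Call:
arm_command:
  delta_pos:
    - [0,0,0]
    - [0,0,0]
    - [0,0,0]
    - [0,0,0]
  spin: [0,0,0,0]
  grip: 6

```text
time_s: 4.22
eef_pos: [0.4258, -0.238, 0.0048]
ee_rot: [-0.672, 1.464, 0.672]
ft_force: [0.5, -0.7, -0.1]
grip_width: 0.0433
```

Call:
arm_command:
  delta_pos:
    - [0,0,-0.7]
    - [0,0,-0.7]
    - [0,0,-0.6]
    - [0,0,0]
  spin: [0,0,0,0]

```text
time_s: 4.72
eef_pos: [0.4252, -0.2375, -0.016]
ee_rot: [-0.67, 1.465, 0.673]
ft_force: [-0.5, -0.1, 0.8]
grip_width: 0.0596
```

```bash
cat > tip.py <<'E'
from look import *
def tips(save):
    st()
    s=readout.state(); M=R.from_rotvec(s['ee_rot']).as_matrix()
    c,p,d=wr("wrist",save)
    v,u=np.mgrid[100:330,150:490]; dd=d[100:330,150:490]
    P=np.stack([(u-c['mtx'][0,2])/c['mtx'][0,0]*dd,(v-c['mtx'][1,2])/c['mtx'][1,1]*dd,dd],-1)-np.array(c['t'])
    W=P@np.array(c['R']); T=(W-s['eef_pos'])@M
    dark=p[100:330,150:490].max(2)<60
    ok=(dd>0.05)&dark&(abs(T[...,1])<.014)&(T[...,0]<-.02)&(abs(T[...,2])<.06)
    for sg in(-1,1):
        k=ok&(T[...,2]*sg>0)
        if k.sum(): print("finger",sg,"n",k.sum(),"low tip z",np.percentile(W[k][:,2],[0.5,2,5]).round(4),"tool x",np.percentile(T[k][:,0],[95,98,99.5]).round(4),"inner",np.percentile(abs(T[k][:,2]),2).round(4))
    return c,p,d
E
python3 -c "
from tip import *
tips('w4')"
```

```text
t 4.725 pos [ 0.4252 -0.2375 -0.016 ] yaw 0.86 down [-0.001  0.001 -1.   ] w 0.0596 f [-0.49 -0.12  0.8 ] q [-0.75  0.32  1.96 -0.    0.87 -1.61]
finger -1 n 3918 low tip z [0.0199 0.0217 0.0249] tool x [-0.0408 -0.0377 -0.0359] inner 0.0308
finger 1 n 3843 low tip z [0.0198 0.0218 0.0248] tool x [-0.0408 -0.0377 -0.0358] inner 0.029
```

View pics/w4.png

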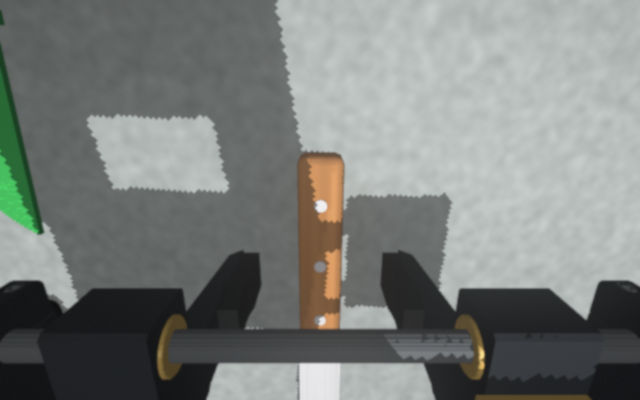

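Reported z is −16 mm with no contact force, which confirms the offset. The tips are at about z 0.020. I'll go down another 15 mm and grip.

Call:
arm_command:
  delta_pos:
    - [0,0,-0.6]
    - [0,0,-0.5]
    - [0,0,-0.4]
    - [0,0,0]
  spin: [0,0,0,0]

```text
time_s: 5.28
eef_pos: [0.4254, -0.2377, -0.0306]
ee_rot: [-0.671, 1.465, 0.672]
ft_force: [0.8, 0.5, -0.1]
grip_width: 0.0598
```

Call:
arm_command:
  delta_pos:
    - [0,0,0]
    - [0,0,0]
    - [0,0,0]
    - [0,0,0]
    - [0,0,0]
    - [0,0,0]
  spin: [0,0,0,0,0,0]
  grip: 0.5
  newtons: 35

```text
time_s: 6.02
eef_pos: [0.4258, -0.238, -0.0301]
ee_rot: [-0.672, 1.464, 0.672]
ft_force: [0.3, -0.1, 0.5]
grip_width: 0.0218
```

```bash
python3 -c "
from tip import *
tips('w5')"
```

```text
t 6.025 pos [ 0.4258 -0.238  -0.0301] yaw 0.8601 down [ 0. -0. -1.] w 0.0218 f [ 0.35 -0.09  0.5 ] q [-0.75  0.35  1.96 -0.    0.84 -1.61]
finger -1 n 2835 low tip z [0.0057 0.0081 0.0114] tool x [-0.0415 -0.0382 -0.0358] inner 0.0118
finger 1 n 2802 low tip z [0.0058 0.008  0.0114] tool x [-0.0415 -0.0381 -0.0358] inner 0.0099
```

View pics/w5.png

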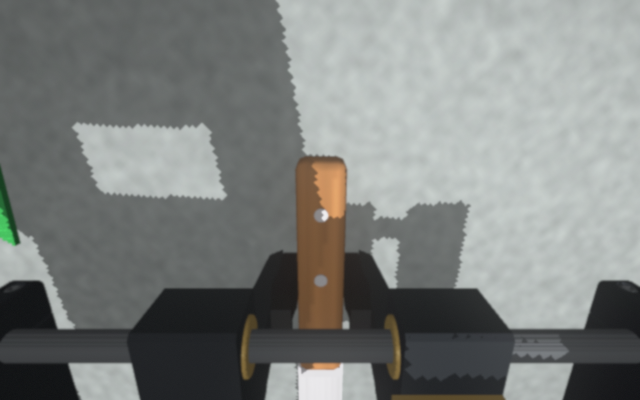

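Gripped, with a 21.8 mm opening. Next: lift, carry and turn.

Call:
arm_command:
  delta_pos:
    - [0,0,0.5]
    - [0,0,1.5]
    - [0,0,2]
    - [0,0,2]
    - [0,0,2]
    - [0,0,1.5]
    - [0,0,0.5]
    - [0,0,0]
  spin: [0,0,0,0,0,0,0,0]
  newtons: 45

```text
time_s: 7.08
eef_pos: [0.4258, -0.238, 0.07]
ee_rot: [-0.672, 1.464, 0.671]
ft_force: [-0.2, 0.7, 0.3]
grip_width: 0.0212
```

```bash
python3 -c "
from tip import *
tips('w6'); wr('scene','s6')"
```

```text
t 7.075 pos [ 0.4258 -0.238   0.07  ] yaw 0.86 down [ 0. -0. -1.] w 0.0212 f [-0.17  0.69  0.32] q [-0.75  0.16  1.93 -0.    1.05 -1.61]
finger -1 n 2815 low tip z [0.1057 0.1081 0.1113] tool x [-0.0413 -0.0381 -0.0357] inner 0.0117
finger 1 n 2768 low tip z [0.1067 0.1092 0.1124] tool x [-0.0425 -0.0392 -0.0367] inner 0.0099
```

View pics/s6.png

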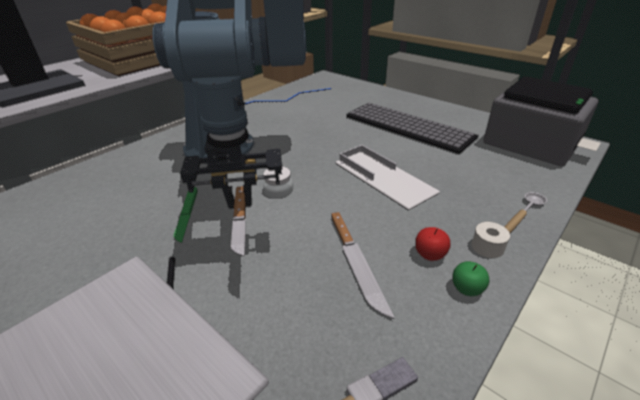

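The knife is held in the air at about (240,215) with its shadow apart from it, and the opening is holding at 21 mm. Carrying and turning it now.

Call:
arm_command:
  delta_pos:
    - [0.4,1.2,0]
    - [0.7,2.1,0]
    - [0.9,2.7,0]
    - [0.9,2.7,0]
    - [0.9,2.7,0]
    - [0.9,2.7,0]
    - [0.9,2.7,0]
    - [0.9,2.7,0]
  spin: [-0.06,-0.12,-0.16,-0.16,-0.16,-0.16,-0.16,-0.16]

```text
time_s: 8.18
eef_pos: [0.4903, -0.0419, 0.0689]
ee_rot: [0.224, 1.561, -0.224]
ft_force: [0.2, -0.1, -0.5]
grip_width: 0.0213
```

Call:
arm_command:
  delta_pos:
    - [0.9,2.7,0]
    - [0.9,2.7,0]
    - [0.9,2.7,0]
    - [0.9,2.7,0]
    - [0.9,2.7,0]
    - [0.9,2.7,0]
    - [0.9,2.7,0]
    - [0.5,2.5,0]
  spin: [-0.16,-0.16,-0.16,-0.16,-0.16,-0.16,-0.16,-0.16]

```text
time_s: 9.18
eef_pos: [0.5584, 0.1719, 0.0687]
ee_rot: [1.204, 1.213, -1.206]
ft_force: [-0.1, -0.6, -0.2]
grip_width: 0.0214
```

```bash
python3 -c "
from tip import *
st(); wr('scene','s7'); wr('wrist','w7')"
```

```text
t 9.175 pos [0.5584 0.1719 0.0687] yaw -1.5652 down [-0.002 -0.    -1.   ] w 0.0214 f [-0.06 -0.58 -0.19] q [0.1  0.35 1.68 0.   1.1  1.66]
```

View pics/s7.png

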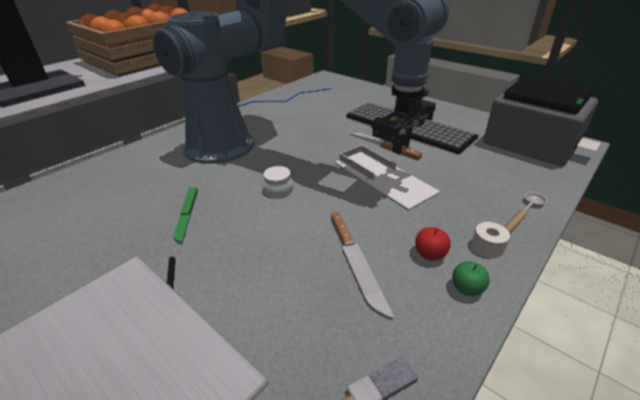

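Call:
arm_command:
  delta_pos:
    - [0,0,0]
    - [0,0,0]
    - [0,0,0]
  spin: [-0.12,-0.095,0]

```text
time_s: 9.65
eef_pos: [0.5581, 0.1703, 0.069]
ee_rot: [1.355, 1.108, -1.357]
ft_force: [-0.3, -0.1, -0.2]
grip_width: 0.0213
```

```bash
python3 - <<'E'
from tip import *
st()
for n in("wrist","scene"):
    c,p,d=wr(n,n[0]+"8")
    hsv=cv2.cvtColor(p,cv2.COLOR_RGB2HSV)
    m=(hsv[...,0]<20)&(hsv[...,0]>5)&(hsv[...,1]>90)&(hsv[...,2]>50)
    for k in blobs(m,100)[:6]:
        u=k[:,0].mean(0);print(n,u,rect(c,k,.115),pt(c,u,d[int(u[1]),int(u[0])]).round(3))
E
```

```text
t 9.65 pos [0.5581 0.1703 0.069 ] yaw -1.7723 down [-0.002 -0.    -1.   ] w 0.0213 f [-0.29 -0.07 -0.24] q [ 0.09  0.35  1.69 -0.    1.1   1.87]
wrist [319.52631579 365.64473684] (array([509.4276123 , 179.39227295]), [3.2285256385803223, 18.395998001098633], np.float32(1.3696024)) [0.51  0.179 0.116]
wrist [320.70098039 245.54411765] (array([572.09912109, 166.27261353]), [21.25857925415039, 81.80912780761719], np.float32(-0.20504694)) [0.576 0.166 0.116]
wrist [623.92890995 165.39810427] (array([586.55700684,  33.58808899]), [18.36065101623535, 32.75540542602539], np.float32(-0.58057743)) [ 0.546 -0.052  0.014]
scene [341.14285714 227.37142857] (array([ 637.02850342, -167.85545349]), [18.045711517333984, 84.59516906738281], np.float32(-0.59722733)) [ 0.568 -0.078  0.016]
scene [515.41860465 220.09302326] (array([878.42242432,  58.17127228]), [12.230727195739746, 72.52201843261719], np.float32(1.5205767)) [0.859 0.196 0.017]
scene [610.03448276 213.76551724] (array([1007.65606689,  191.93205261]), [54.87517166137695, 101.29129791259766], np.float32(-0.004539181)) [ 1.08   1.573 -0.696]
scene [408.33333333 153.11111111] (array([590.36871338, 153.81896973]), [32.703895568847656, 66.3265380859375], np.float32(-0.31402096)) [0.593 0.153 0.115]
scene [285.92028986  63.73188406] (array([-181.01095581,  508.2454834 ]), [216.1925506591797, 486.4348449707031], np.float32(-0.6977885)) [-0.68   0.967 -0.09 ]
scene [113.92788462  40.82211538] (array([-1178.69543457,   196.23181152]), [315.110595703125, 461.1529541015625], np.float32(0.6954317)) [-0.441 -0.046  0.267]
```

View pics/w8.png

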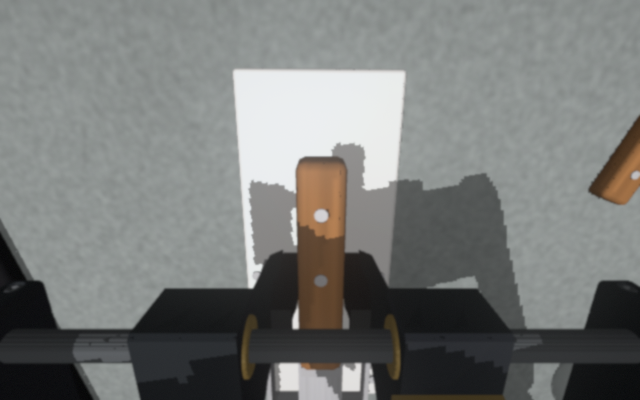

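The wrist view shows the rest's far edge from (233,70) to (406,69), horizontal and centred on the handle (column 320). The handle is parallel to the rest. I'll check the lengthwise position.

```bash
python3 - <<'E'
from tip import *
c=viewer.get_calibration("wrist")
a,b=ray(c,(234,71),.008),ray(c,(405,70),.008)
print(a,b,np.linalg.norm(a-b)); e=(a+b)/2
n=np.array([-(b-a)[1],(b-a)[0]])/np.linalg.norm((b-a)[:2]); 
if n[0]>0:n=-n
ang=np.arctan2(n[1],n[0]); cen=e[:2]+n*.145
print("rest ang",ang,"centre",cen)
butt=ray(c,(321,157),.117)[:2]; o=butt+.055*np.array([np.cos(2.94),np.sin(2.94)])
q=o-cen; print("knife origin in rest", q@n, n[0]*q[1]-n[1]*q[0], o)
E
```

```text
[0.6641239  0.20757838 0.008     ] [0.64168856 0.09414378 0.008     ] 0.11563196446377218
rest ang 2.9463305262699966 centre [0.51066169 0.17899452]
knife origin in rest -0.05158914356740385 0.0003154808257145574 [0.56120927 0.16867551]
```

The knife origin is at rest x≈−50 mm and y≈0, aligned within 0.01 rad. Lowering.

Call:
arm_command:
  delta_pos:
    - [0,0,-1]
    - [0,0,-2]
    - [0,0,-2]
    - [0,0,-1.5]
    - [0,0,-1]
    - [0,0,-0.5]
    - [0,0,-0.4]
    - [0,0,0]
  spin: [0,0,0,0,0,0,0,0]

```text
time_s: 10.75
eef_pos: [0.5589, 0.1711, -0.014]
ee_rot: [1.358, 1.105, -1.358]
ft_force: [0.1, 0.1, 0.0]
grip_width: 0.0217
```

Call:
arm_command:
  delta_pos:
    - [0,0,-0.2]
    - [0,0,-0.2]
    - [0,0,-0.2]
    - [0,0,0]
  spin: [0,0,0,0]

```text
time_s: 11.25
eef_pos: [0.5586, 0.171, -0.0204]
ee_rot: [1.358, 1.106, -1.358]
ft_force: [1.1, 0.3, -1.3]
grip_width: 0.0216
```

```bash
python3 - <<'E'
from tip import *
c,p,d=tips("w9")
for uv in [(320,170),(320,280),(320,365),(310,200),(250,150)]: print(uv,pt(c,uv,d[uv[1],uv[0]]).round(4))
E
```

```text
t 11.25 pos [ 0.5586  0.171  -0.0204] yaw -1.775 down [-0. -0. -1.] w 0.0216 f [ 1.05  0.34 -1.35] q [ 0.09  0.49  1.71 -0.    0.94  1.87]
finger -1 n 2832 low tip z [0.0163 0.0184 0.0216] tool x [-0.042  -0.0388 -0.0367] inner 0.0097
finger 1 n 2856 low tip z [0.0157 0.0178 0.0214] tool x [-0.0418 -0.0382 -0.036 ] inner 0.0118
(320, 170) [0.6098 0.1596 0.0263]
(320, 280) [0.5591 0.1701 0.0261]
(320, 365) [0.5108 0.1801 0.0262]
(310, 200) [0.5981 0.1663 0.0267]
(250, 150) [0.6211 0.1905 0.0058]
```

View pics/w9.png

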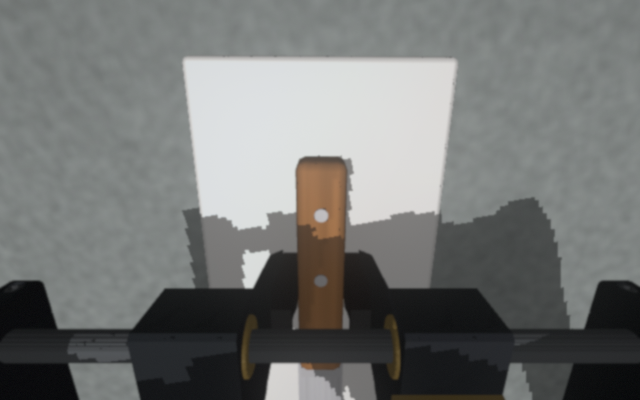

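Call:
arm_command:
  delta_pos:
    - [0,0,-0.1]
    - [0,0,-0.1]
    - [0,0,0]
  spin: [0,0,0]

```text
time_s: 11.68
eef_pos: [0.5588, 0.171, -0.0221]
ee_rot: [1.358, 1.106, -1.358]
ft_force: [-0.2, -0.4, 0.3]
grip_width: 0.0215
```

Call:
arm_command:
  delta_pos:
    - [0,0,-0.1]
    - [0,0,0]
  spin: [0,0]

```text
time_s: 11.92
eef_pos: [0.5588, 0.171, -0.0221]
ee_rot: [1.358, 1.106, -1.358]
ft_force: [-4.9, -0.8, 9.1]
grip_width: 0.0214
```

Contact: 9 N upward, and z stopped at the expected −22 mm. Opening gently.

Call:
arm_command:
  delta_pos:
    - [0,0,0.1]
    - [0,0,0]
    - [0,0,0]
    - [0,0,0]
  spin: [0,0,0,0]
  grip: 4.5

```text
time_s: 12.42
eef_pos: [0.5586, 0.171, -0.0224]
ee_rot: [1.358, 1.106, -1.358]
ft_force: [-0.2, -0.3, 0.0]
grip_width: 0.0448
```

Call:
arm_command:
  delta_pos:
    - [0,0,0.5]
    - [0,0,1]
    - [0,0,2]
    - [0,0,3]
    - [0,0,3]
    - [0,0,3]
    - [0,0,2]
    - [0,0,0]
  spin: [0,0,0,0,0,0,0,0]

```text
time_s: 13.42
eef_pos: [0.5606, 0.1713, 0.1262]
ee_rot: [1.361, 1.102, -1.353]
ft_force: [0.8, -0.8, 0.1]
grip_width: 0.0446
```

Call:
arm_command:
  delta_pos:
    - [0,-4,2]
    - [0,-5,1]
    - [0,-5,1]
    - [0,-5,0]
    - [0,-5,0]
    - [0,-5,0]
    - [0,-4,0]
    - [0,0,0]
  spin: [0,0,0,0,0,0,0,0]

```text
time_s: 14.42
eef_pos: [0.558, -0.1615, 0.1621]
ee_rot: [1.36, 1.104, -1.362]
ft_force: [-0.7, 0.2, -0.4]
grip_width: 0.0448
```

```bash
python3 - <<'E'
from tip import *
st()
for n in("top","scene"):
    c,p,d=wr(n,n+"10")
    hsv=cv2.cvtColor(p,cv2.COLOR_RGB2HSV)
    m=(hsv[...,0]<20)&(hsv[...,0]>5)&(hsv[...,1]>90)&(hsv[...,2]>50)
    for k in blobs(m,60)[:4]:
        u=k[:,0].mean(0); r=rect(c,k,.026)
        q=r[0]-np.array([514.8,180.3]); a=2.937
        print(n,u.round(),r,rect(c,k,.018)[0],pt(c,u,d[int(u[1]),int(u[0])]).round(3),"in rest",(q@[np.cos(a),np.sin(a)]).round(1),(q@[-np.sin(a),np.cos(a)]).round(1))
    cv2.imwrite(f"pics/{n}10z.png",cv2.resize((p[80:260,180:420] if n=="top" else p[130:240,300:470])[:,:,::-1],None,fx=3,fy=3,interpolation=cv2.INTER_CUBIC))
E
```

```text
t 14.425 pos [ 0.558  -0.1615  0.1621] yaw -1.779 down [-0.001  0.    -1.   ] w 0.0448 f [-0.66  0.15 -0.37] q [-0.49  0.23  1.63 -0.    1.28  1.29]
top [344. 149.] (array([560.26513672, -63.25784302]), [12.933666229248047, 87.577392578125], np.float32(-0.49557352)) [561.5803833  -63.52558136] [ 0.559 -0.064  0.016] in rest -94.0 229.2
top [245. 146.] (array([561.14379883, 167.68125916]), [19.468191146850586, 102.92501068115234], np.float32(-0.2069588)) [562.46734619 169.59695435] [0.56  0.167 0.028] in rest -47.9 2.9
top [237.  24.] (array([850.06317139, 195.2772522 ]), [16.913372039794922, 96.43692779541016], np.float32(1.4949932)) [854.11816406 197.45387268] [0.853 0.197 0.02 ] in rest -325.2 -82.8
scene [341. 227.] (array([572.44348145, -85.6010437 ]), [21.687150955200195, 100.9832534790039], np.float32(-0.59289634)) [566.64257812 -78.20463562] [ 0.568 -0.078  0.015] in rest -110.5 248.6
scene [516. 220.] (array([861.06402588, 184.35299683]), [14.104851722717285, 86.52128601074219], np.float32(1.5065166)) [859.48028564 195.69377136] [0.86  0.196 0.017] in rest -338.2 -74.3
scene [610. 214.] (array([1015.07946777,  344.47549438]), [67.63429260253906, 120.99324798583984], np.float32(-0.005443052)) [1015.74603271  358.15591431] [ 1.081  1.574 -0.696] in rest -456.5 -262.4
scene [397. 180.] (array([566.0670166 , 157.30226135]), [28.06806182861328, 109.18785095214844], np.float32(-0.20319624)) [560.1729126  168.24780273] [0.565 0.163 0.021] in rest -54.9 12.1
```

View pics/top10z.png

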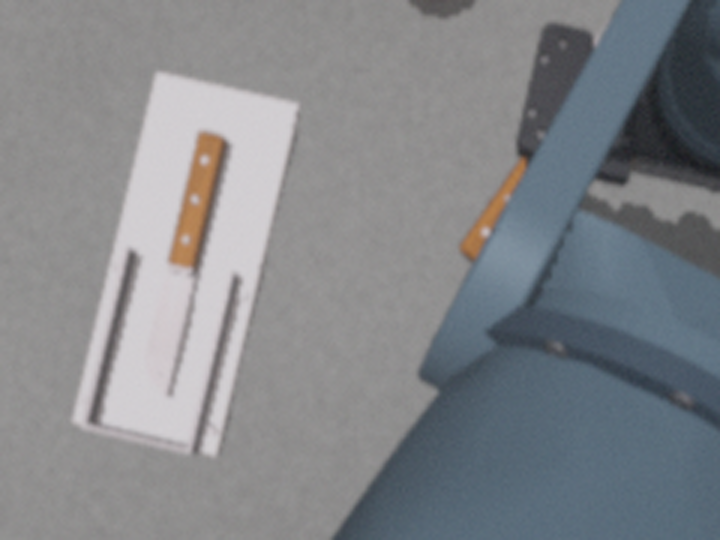

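View pics/scene10z.png

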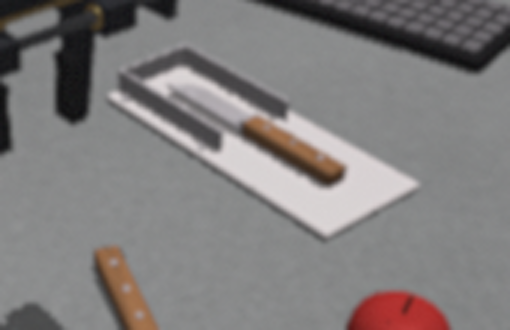

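The knife lies flat and straight on the rest, blade between the guard walls and handle out. Its origin is at rest x≈−48 mm, y≈+3 mm. The long knife hasn't moved, and the arm is well clear.

```bash
python3 -c "
from plant import manip
print(manip.sign_off())"
```

```text
the job is handed in; nothing more can be done
None
```

The short fruit knife is lying flat and straight on the white rest, its blade between the guard walls and its handle out through the open end. I handed the job in at about 14.5 s; sign-off gave no verdict.

**Pick-up:** The first grip closed above the handle, at 5 mm instead of 22 mm. The wrist camera's depth showed the real fingertips about 36–41 mm short of the reported TCP. I opened, went lower and gripped properly at 21.8 mm; the knife had not moved.

**Placing:** I lifted the knife and turned it about 151° while carrying it over. I lowered it until it touched the rest (about 9 N), then opened the gripper.

**Last checks:**

| Check | Result |
|---|---|
| Knife origin on the rest, top view | x ≈ −48 mm, y ≈ +3 mm |
| Knife origin on the rest, scene view | x ≈ −55 mm, y ≈ +12 mm (taken at handle-top height) |
| Direction | within about 0.01 rad of the rest's axis |
| Handle top, just before contact | level at z ≈ 26 mm, as expected on the 8 mm board |
| Long knife, scene view | within 1 mm of its start |
| Robot | clear of everything, about 33 cm from the rest |

- **Views disagreed:** the top and scene views differ by about 7–9 mm on the knife's position, partly because the scene camera also sees the side of the handle. Both are within limits.
- **Long knife hidden from above:** the arm partly covered it in the final top view, so its check rests on the scene view.

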